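# Push the stuck piston out of a gas sample cylinder

### The arm

A 7-joint arm with a two-finger parallel gripper is mounted at the origin on the work surface. World frame = base frame: x ahead of the robot, y to its left, z up, the work surface at z = 0. Lengths are in m, angles in degrees, forces in N, time in s.
With the tool pointing down it reaches from about 0.4 to 0.875 m from the base axis. Payload 4.4 kg.
Tool frame: the origin (TCP) lies at the very end of the fingers, on their centre line; the grasp point (between the pads) lies 19 mm behind it; z points along the fingers, y is the line along which they close (so a half turn about z gives the same grasp; the last joint's range is limited). The gripper opens to 85 mm and grips with 20 to 120 N. Pads are 22 mm wide; open, the fingers measure 114 mm over their backs; the gripper's body (76 mm by 85 mm) begins 54 mm behind the grasp point. The pads swing forward as they close: fully open they stand 13 mm farther back than shut.
Start: joints at [-80.833, 36.005, 2.206, 86.941, -1.547, 57.084, -1.146], TCP at [0.146, 0.634, 0.231] pointing down, gripper open.
Joint ranges: [-175.42, 175.42], [-21.48, 121.26], [-71.46, 75.88], [10.55, 141.38], [-63.04, 243.04], [13.31, 113.54], [-168.57, 168.57]. Speed limits (degrees/s): [147.25, 147.25, 180, 180, 180, 180, 180].

### API

Orientations are given as a 3x3 rotation matrix whose columns are the frame's x, y, z axes.
In Python, from station import arm, imaging gives the robot as it stands.
- The arm moves only by the tool send_rows, never from a script. Its arguments are lists of equal length, an entry for each row: "travel": the shift along the world's x, y, z normalised to -1 to 1, where 1 is 250 mm, a list of three; "spin": the turn about the world's z normalised to -1 to 1, where 1 is 45 degrees; "grip": the opening, from -1 (shut) to 1 (fully open). In form: {"travel": [[x, y, z], ...], "spin": [spin, ...], "grip": [grip, ...]}. A call has 1 to 12 rows; each row is the pose to reach, as a shift and turn from the pose commanded when the call began; what a row does not reach only later rows make up. A row lasts 1/8 s, in which the tool goes at most 62.5 mm and 10.7 degrees, less where a joint would pass 70% of its speed; a pose out of reach is approached as far as the arm can. A call with a number of a shift or a turn outside -1 to 1 is refused whole. A call with a gripper value outside its range is refused whole. The fingers move at their own pace and stop on an object; "grip_force" is the grip in N (left out, the last holds). Time passes only in rows, so rows that repeat a pose let the fingers close. It gives the time, the measured TCP pose, the force, the opening and the grip force at its end, in the units of the state.
- arm.get_obs(): the state, without advancing time (a new reading comes with each control period).
- imaging.get_image(name): name is "scene" or "top" or "wrist"; returns the picture (480x640x3 uint8, red, green, blue); there is no depth.
- imaging.get_calibration(name): a dict with "intrinsics" (3x3 intrinsics, pixels), "eye" and "attitude" of the camera in the world. Camera axes: x right, y down, z forward; pixel columns grow to the right and rows downward; lengths in m; the calibration is good to about 2 mm. A picture is of the moment at which its call begins: read the wrist's pose just before it. get_calibration takes no time and is no camera call; for the wrist camera it gives the pose at the moment of the call.
- arm.job_done(): hands the job in; it is judged then, once.
The state is a dict: "time_s": time; "q": joint angles; "joint_vel": joint speeds; "joint_torque": joint torques, N m; "ee_pos": TCP position; "ee_rot": TCP orientation; "wrist_force": force on the tool from outside, world axes, zero at the start; "ft_torque": the same for the moment, N m; "opening": finger opening in m; "grasp_force": force on a finger pad.
Only numpy, scipy, OpenCV 4.12 (cv2) and the standard library are available. Lean on these libraries where they do the work, as an engineer would, in place of code of your own. Each camera call takes 0.05 s, during which the arm holds its last target. There are 200 camera calls.

### The job

The floating piston is stuck in the bore of the clamped gas sample cylinder. Take the push rod from its rest, feel its head into the cylinder's open mouth and push the piston steadily out of the far end so that it lies in the catch trough, never forcing the rod (no more than 20 N on its head); then draw the rod out and lay it back on its rest the way it lay. Leave the two end caps and the jar alone.

Things in the scene. Friction and masses are not known exactly. Their poses are not given: they have to be found in the camera images.
- stand: Jig base plate, 205 x 100 x 12 mm, fixed. x = push direction (mouth end to trough end), y across, z up. Origin on the bench below the middle of the cylinder's length: stainless tube 100 mm long (x -50 to +50), outer diameter 44, bore 34 mm, open at both ends, in two V-blocks (at x -30 and +30, 80 mm wide). The bore is parallel to the plate's x. Over 20 N on the rod's head counts as forcing.
- mouth (a point): Point on the plate's centre line, 72 mm above the bench, level with the mouth to push from; axes as the plate's. NOT the bore's centre: the blocks stand on the left or right row of pins, so the bore lies 4 to 8 mm to one side or the other (+y or -y) and up to 5 mm higher or lower; see or feel it. Mouth chamfer 45 degrees, 3 mm (40 to 34 mm diameter): it pushes an off-centre head to the centre.
- far_end (a point): Point on the centre line 100 mm beyond mouth, level with the plain far opening (same offset of the bore). Stuck in the bore: a steel piston, diameter 33, length 28 mm, 0.16 kg, with seal rings; its near face lies 26 to 46 mm inside the mouth. Sliding it takes a steady 7 to 13 N, dropping to nearly nothing when its near face passes the far end and it tips into the trough.
- trough: White catch trough on the plate, from 6 to 72 mm past the far end (end wall there), 76 mm wide, side walls to 64 mm above the bench, floor a shallow V, lowest line 48 mm above the bench. Origin on its underside centre, 12 mm above the bench; x as the plate's. The piston drops a few mm into it and should be left lying there.
- rod_grip (a point): Place to grip the push rod (0.18 kg): on its axis, in the flat-sided wooden handle (64 mm long, 22 wide across y, 26 high), 16 mm behind the back of the round steel hand guard (diameter 36, 6 mm thick) and 152 mm behind the tip. Fingers close behind the guard push on it. x points along the rod to the tip, y across the flats, z up. Handle: from 16 mm before to 48 mm behind this point.
- rod_tip (a point): Centre of the front face of the rod's white plastic head, which is 32 mm in diameter, 18 mm long, its front edge chamfered at 45 degrees to 22 mm diameter over 5 mm. Behind it an aluminium shaft of diameter 14 runs to the guard, whose front is 130 mm behind this point. Axes as rod_grip.
- rest_grip (a point): Where rod_grip lies when the rod is on its grey rest, 40 mm above the bench; x to where the tip then points, z up. Fixed rest: slab 190 x 60 x 8 mm, a 90 degree V under the shaft (102 mm ahead of this point, tops about 52 mm above the bench) and a flat shelf with side lips 40 mm apart under the handle's rear end (24 to 42 mm behind this point).
- cap1: Bystander: steel end cap of the cylinder, diameter 50, 38 mm high with its brass stub; origin at the centre of its underside.
- cap2: Bystander: the other end cap, the same.
- jar: Bystander: small amber jar of spare seals, diameter 48, 55 mm high; origin at the centre of its underside.
There are look-alikes about, which are no part of the job. Of the things that look like the part that bears rod_grip, the middle-sized one is meant.

How it is judged (in metres and radians):
On the way, in this order (a step that is already met when the one before it is completed fails the run):
1. the head of the rod is in the bore, at least 20 mm past the mouth (x of rod_tip in the frame of stand between -0.03 and 0.06 m and y of rod_tip in the frame of stand between -0.012 and 0.012 m and z of rod_tip in the frame of stand between 0.063 and 0.081 m), for 0.2 s.
2. the piston has left the far end and its weight lies in the trough (contact force between trough and anything else above 0.8 N and contact force between trough and rod below 0.1 N and contact force between trough and the fingers below 0.1 N and contact force between trough and the arm below 0.1 N), for 0.2 s.
At the end, for the whole second after the job is handed in: The piston's weight lies in the catch trough, and the released rod lies still on its rest the way it lay: rod_grip within 20 mm horizontally and 8 mm in height of rest_grip, along the rest within 0.1 rad, tip to the same end (contact force between trough and anything else above 0.8 N and contact force between trough and rod below 0.1 N and horizontal distance between rod_grip and rest_grip below 0.02 m and z of rod_grip in the frame of rest_grip between -0.008 and 0.008 m and angle between the x axis of rod_grip and the x axis of rest_grip, either way round below 0.1 rad and x of rod_tip in the frame of rest_grip above 0.12 m and linear speed of rod below 0.02 m/s); the robot touches nothing.
It fails at once if the head of the rod is forced against mouth, bore or piston with more than 20 N (contact force between rod_c0 and anything else above 20 N).
It fails at once if an end cap or the jar is moved by more than 15 mm (distance of any of cap1, cap2, jar from where it was at the start of the episode above 0.015 m).
It also fails if it takes over 67 s, if anything falls off the work surface, if the arm or the gripper's body presses on something with over 40 N, if the wrist force passes 120 N, or if a joint passes its speed limit or range.

## Working session

There is one attempt and no reset: what is moved stays moved. The work goes in short steps, Python scripts to look and compute and a tool call to move; the robot and the scene stay as the last step left them, time stands still between calls to the robot, and variables do not carry over. Pictures are saved under pics/ and viewed, at most 10 in all, crops included, and the job is handed in when it is done.

Besides the shell and the picture viewer there is one more tool, called after "Call:" by a JSON object that holds its "method" and its "body", one argument or row to a line. send_rows: Moves the arm, as the interface text tells. Its arguments: {"type":"object","properties":{"travel":{"type":"array"},"spin":{"type":"array"},"grip":{"type":"array"},"grip_force":{"type":"number"}},"required":["travel","spin","grip"]}

```bash
mkdir -p pics; ls
python3 - <<'E'
from station import arm, imaging
import cv2,numpy as np
for n in("scene","top"):
    im=imaging.get_image(n); cv2.imwrite(f"pics/{n}0.png",im[:,:,::-1])
    c=imaging.get_calibration(n); print(n,{k:np.round(v,4).tolist() for k,v in c.items()})
o=arm.get_obs();print(o["time_s"],o["ee_pos"],np.round(o["ee_rot"],3).tolist(),o["wrist_force"])
E
```

```text
pics
scene {'intrinsics': [[464.5509, 0.0, 323.584], [0.0, 464.5509, 234.2328], [0.0, 0.0, 1.0]], 'eye': [1.0576, 0.6655, 0.734], 'attitude': [[-0.7455, 0.427, -0.5118], [0.6663, 0.4965, -0.5564], [0.0166, -0.7558, -0.6546]]}
top {'intrinsics': [[436.3202, 0.0, 316.065], [0.0, 436.3202, 238.1126], [0.0, 0.0, 1.0]], 'eye': [0.4809, 0.1204, 1.0228], 'attitude': [[-0.0296, -0.998, 0.0551], [-0.9995, 0.0301, 0.0075], [-0.0092, -0.0548, -0.9985]]}
0.1 [0.14539652 0.63295082 0.23047124] [[-0.975, 0.224, -0.0], [0.224, 0.975, -0.002], [-0.0, -0.002, -1.0]] [ 0.08185768  0.02759406 -0.33893089]
```

View pics/scene0.png

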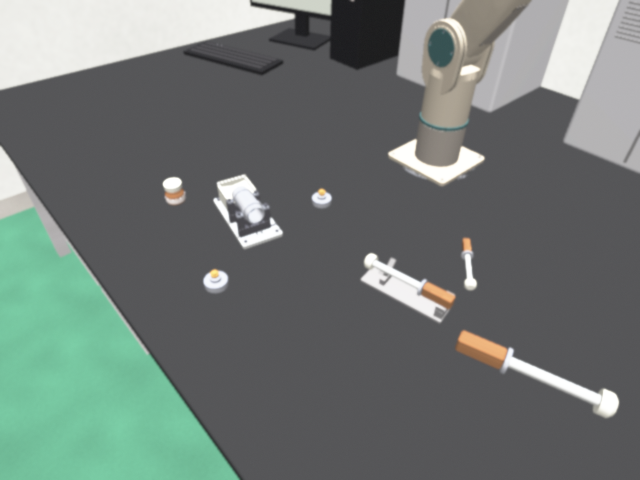

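View pics/top0.png

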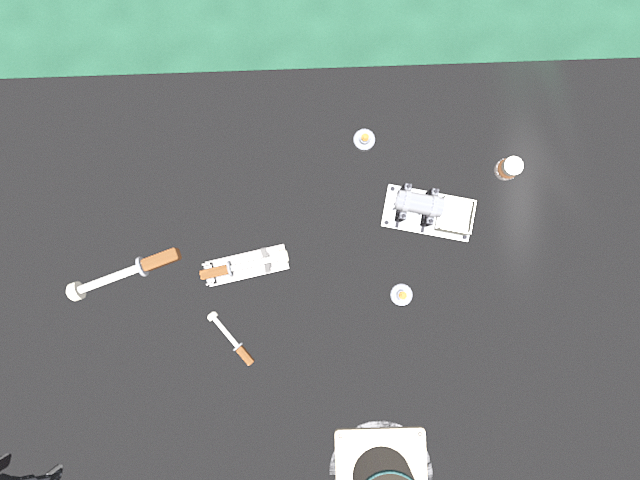

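The top view shows the small rod at (232,338), the middle one on the rest with its handle at (214,272), and the large one at (125,273). In the scene view they are at (469,262), (410,280) and (540,375). I'm taking the middle one on the grey rest. The stand is at (430,212), with its mouth on the left (+y) side and the trough on the right.

```bash
cat > h.py <<'E'
import numpy as np,cv2
from station import arm, imaging
def ray(n,uv,c=None):
    c=c or imaging.get_calibration(n); K=np.array(c["intrinsics"])
    d=np.array(c["attitude"])@np.linalg.inv(K)@np.array([uv[0],uv[1],1.]); return np.array(c["eye"]),d
def onz(n,uv,z,c=None):
    e,d=ray(n,uv,c); return e+d*(z-e[2])/d[2]
def proj(n,p,c=None):
    c=c or imaging.get_calibration(n); q=np.array(c["intrinsics"])@np.array(c["attitude"]).T@(np.array(p)-c["eye"]); return q[:2]/q[2]
E
python3 - <<'E'
from h import *
t=cv2.imread("pics/top0.png");s=cv2.imread("pics/scene0.png")
def cr(im,x,y,w,h,k): return cv2.resize(im[y:y+h,x:x+w],None,fx=k,fy=k,interpolation=cv2.INTER_CUBIC)
a=cr(t,190,235,100,70,4);b=cr(t,380,175,100,75,4);c=cr(s,355,245,100,75,4);d=cr(s,205,165,100,75,4)
A=np.zeros((300,400,3),np.uint8);A[:280]=a
cv2.imwrite("pics/c0.png",np.vstack([np.hstack([A,b]),np.hstack([c,d])]))
for n,im in(("top",t),("scene",s)):
    hsv=cv2.cvtColor(im,cv2.COLOR_BGR2HSV); m=cv2.inRange(hsv,(5,120,90),(20,255,255))
    for k in cv2.findContours(m,0,2)[0]:
        if cv2.contourArea(k)>30:
            r=cv2.minAreaRect(k);print(n,np.round(r[0],1),np.round(r[1],1),round(r[2],1),onz(n,r[0],.053 if n=="top" else .045).round(3))
# plate from top
for uv in((392,185),(477,200),(469,241),(382,227)): print(onz("top",uv,.012).round(3))
E
```

```text
scene [480.6 349. ] [49.1 20.4] 23.2 [0.515 0.494 0.045]
scene [437.9 294.6] [31.8 12.2] 28.6 [0.469 0.364 0.045]
scene [466.  243.5] [9. 6.] 90.0 [0.299 0.311 0.045]
scene [174.4 194.2] [ 5.4 16.5] 79.4 [ 0.699 -0.276  0.045]
[ 0.655 -0.053  0.012]
[ 0.614 -0.248  0.012]
[ 0.519 -0.225  0.012]
[ 0.558 -0.026  0.012]
```

View pics/c0.png

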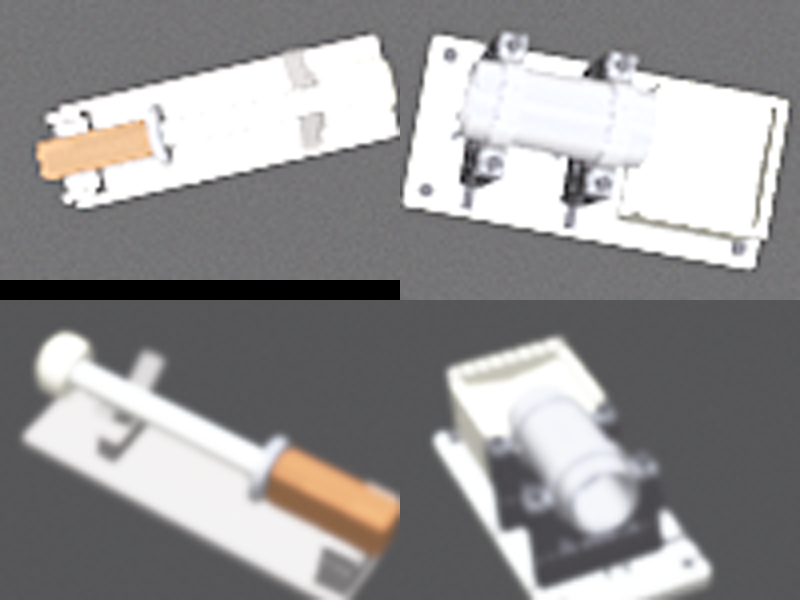

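The crops confirm the choice: orange handle, guard, shaft and white head on the grey rest with its V. The cylinder's mouth faces +y, and the bore looks shifted towards the top side (+x) of the plate.

Run:
```python
from h import *
T=lambda u,v,z:onz("top",(u,v),z)
def yaw(p,q): d=q-p; return np.degrees(np.arctan2(d[1],d[0])).round(1)
h0,h1=T(200,275.2,.053),T(227.8,268.6,.053); print("handle",h0.round(4),h1.round(4),np.linalg.norm(h1-h0),yaw(h0,h1))
print("rest edges",yaw(T(205.5,287,.008),T(290,268.3,.008)),yaw(T(201.3,262.5,.008),T(284.5,243.8,.008)))
c=[(388.3,183.8),(477.5,200),(468.8,242.5),(380.8,226.8)]
P=[T(*k,.012) for k in c]; print("plate",[p.round(4) for p in P],yaw(P[0],P[1]),yaw(P[3],P[2]),[np.linalg.norm(P[i]-P[(i+1)%4]).round(4) for i in range(4)])
# cylinder top silhouette edges (crop): near end left (470,60)-(465,138) ; right (655,85)-(640,165)
for u,v in((470,62),(464,138),(655,85),(642,165)): print("cyl",T((u-400)/4+380,v/4+175,.072).round(4))
# scene: mouth disc centre crop(605,503) -> 
S=lambda u,v,z:onz("scene",(u,v),z)
print("mouth scene",S((605-400)/4+205,(503-300)/4+165,.072).round(4))
print("head scene",S(372,262,.04).round(4), "grip px",proj("top",h0))
o=imaging.get_calibration("wrist");print(np.round(o["eye"],3),np.round(o["attitude"],3).tolist(),o["intrinsics"])
```

```text
handle [0.4596 0.3879 0.053 ] [0.4724 0.3258 0.053 ] 0.06341205848119842 -78.4
rest edges -79.2 -79.0
plate [array([ 0.6583, -0.0441,  0.012 ]), array([ 0.6139, -0.2495,  0.012 ]), array([ 0.5158, -0.2245,  0.012 ]), array([ 0.5584, -0.0229,  0.012 ])] -102.2 -101.9 [np.float64(0.2101), np.float64(0.1013), np.float64(0.2061), np.float64(0.1022)]
cyl [ 0.6324 -0.0539  0.072 ]
cyl [ 0.5907 -0.049   0.072 ]
cyl [ 0.6166 -0.1544  0.072 ]
cyl [ 0.5729 -0.1453  0.072 ]
mouth scene [ 0.6133 -0.0447  0.072 ]
head scene [0.4969 0.211  0.04  ] grip px [200.  275.2]
[0.068 0.65  0.372] [[0.224, 0.927, 0.301], [0.975, -0.213, -0.07], [-0.001, 0.31, -0.951]] [[409.34931899   0.         316.89213192]
 [  0.         409.34931899 247.76006026]
 [  0.           0.           1.        ]]
```

Call:
{"method": "send_rows", "body": {
  "travel": [
    [0.8,-0.75,0],
    [0.8,-0.75,0],
    [0.8,-0.75,0],
    [0.8,-0.75,0],
    [0.8,-0.75,0],
    [0.8,-0.75,0]
  ],
  "spin": [-0.8,-0.8,-0.8,-0.8,-0.8,-0.8],
  "grip": [1,1,1,1,1,1]
}}

```text
time_s: 0.85
ee_pos: [0.3473, 0.444, 0.2312]
ee_rot: [[-0.653, 0.757, 0.0], [0.757, 0.653, -0.001], [-0.001, -0.0, -1.0]]
wrist_force: [-0.7, 1.3, 0.6]
opening: 0.0852
grasp_force: 0.0
```

Call:
{"method": "send_rows", "body": {
  "travel": [
    [0.5,-0.43,-0.36],
    [0.5,-0.43,-0.36],
    [0.5,-0.43,-0.36],
    [0.5,-0.43,-0.36],
    [0.5,-0.43,-0.36]
  ],
  "spin": [-0.67,-0.67,-0.67,-0.67,-0.67],
  "grip": [1,1,1,1,1]
}}

```text
time_s: 1.48
ee_pos: [0.4691, 0.3404, 0.1409]
ee_rot: [[-0.192, 0.981, -0.002], [0.981, 0.192, 0.001], [0.001, -0.002, -1.0]]
wrist_force: [-0.5, -0.2, 0.3]
opening: 0.0851
grasp_force: 0.0
```

Run:
```python
from h import *
o=arm.get_obs();c=imaging.get_calibration("wrist")
im=imaging.get_image("wrist")[:,:,::-1].copy();cv2.imwrite("pics/w1.png",im)
print(o["time_s"],o["ee_pos"].round(4),o["ee_rot"].round(3).tolist(),o["q"])
m=cv2.inRange(cv2.cvtColor(im,cv2.COLOR_BGR2HSV),(5,110,80),(20,255,255))
for k in cv2.findContours(m,0,2)[0]:
    if cv2.contourArea(k)>300:
        b=cv2.boxPoints(cv2.minAreaRect(k));print(b.round(0).tolist(),[onz("wrist",p,.053,c)[:2].round(4).tolist() for p in b])
```

```text
1.475 [0.4691 0.3404 0.1409] [[-0.192, 0.981, -0.002], [0.981, 0.192, 0.001], [0.001, -0.002, -1.0]] [-49.8224981   37.95736157  17.59808342 103.76453515 -16.66044631
  40.86696129 -11.95298341]
[[-10.0, 246.0], [43.0, 215.0], [56.0, 238.0], [4.0, 268.0]] [[0.2792, 0.3089], [0.31, 0.3338], [0.3174, 0.3213], [0.2863, 0.2957]]
[[304.0, 163.0], [340.0, 163.0], [340.0, 270.0], [304.0, 270.0]] [[0.4518, 0.3915], [0.4714, 0.3953], [0.4846, 0.3335], [0.4634, 0.3293]]
[[392.0, 0.0], [456.0, -4.0], [462.0, 84.0], [398.0, 89.0]] [[0.4802, 0.4777], [0.5103, 0.4854], [0.5252, 0.447], [0.4934, 0.4387]]
```

View pics/w1.png

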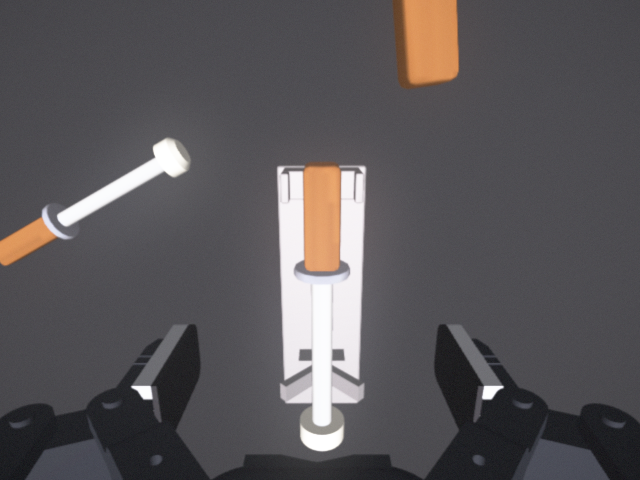

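The wrist view shows the rod's handle centred at (322,217), the guard at (322,271) and the head at (322,428), squarely aligned between the fingers. I'll descend and grip.

Call:
{"method": "send_rows", "body": {
  "travel": [
    [0,0.02,-0.2],
    [0,0.02,-0.4],
    [0,0.02,-0.474],
    [0,0.02,-0.474],
    [0,0.02,-0.474],
    [0,0.02,-0.474],
    [0,0.02,-0.474],
    [0,0.02,-0.474],
    [0,0.02,-0.474],
    [0,0.02,-0.474]
  ],
  "spin": [0,0,0,0,0,0,0,0,0,0],
  "grip": [1,1,1,1,-1,-1,-1,-1,-1,-1],
  "grip_force": 70
}}

```text
time_s: 2.78
ee_pos: [0.4712, 0.3439, 0.0238]
ee_rot: [[-0.19, 0.982, 0.001], [0.982, 0.19, 0.001], [0.001, 0.002, -1.0]]
wrist_force: [0.3, -0.1, 6.7]
opening: 0.021
grasp_force: 69.0
```

Call:
{"method": "send_rows", "body": {
  "travel": [
    [0,0,0.05],
    [0,0,0.2],
    [0,0,0.4],
    [0.05,-0.2,0.5],
    [0.1,-0.4,0.6],
    [0.2,-0.6,0.64],
    [0.3,-0.8,0.64],
    [0.4,-0.98,0.64],
    [0.4,-0.98,0.64],
    [0.4,-0.98,0.64]
  ],
  "spin": [0,0,0,-0.15,-0.3,-0.45,-0.52,-0.52,-0.52,-0.52],
  "grip": [-1,-1,-1,-1,-1,-1,-1,-1,-1,-1]
}}

```text
time_s: 4.03
ee_pos: [0.5698, 0.099, 0.1828]
ee_rot: [[0.217, 0.976, -0.001], [0.976, -0.217, 0.001], [0.001, -0.001, -1.0]]
wrist_force: [0.5, 1.3, -2.0]
opening: 0.0212
grasp_force: 68.7
```

Run:
```python
from h import *
import json
o=arm.get_obs();c=imaging.get_calibration("wrist")
im=imaging.get_image("wrist")[:,:,::-1].copy();cv2.imwrite("pics/w2.png",im)
json.dump({k:np.array(v).tolist() for k,v in c.items()},open("w2.json","w"))
print(o["time_s"],o["ee_pos"].round(4),o["opening"],o["grasp_force"],o["wrist_force"])
```

```text
4.025 [0.5698 0.099  0.1828] 0.021179355828334027 68.7209415435791 [ 0.52919321  1.28426579 -2.03909134]
```

View pics/w2.png

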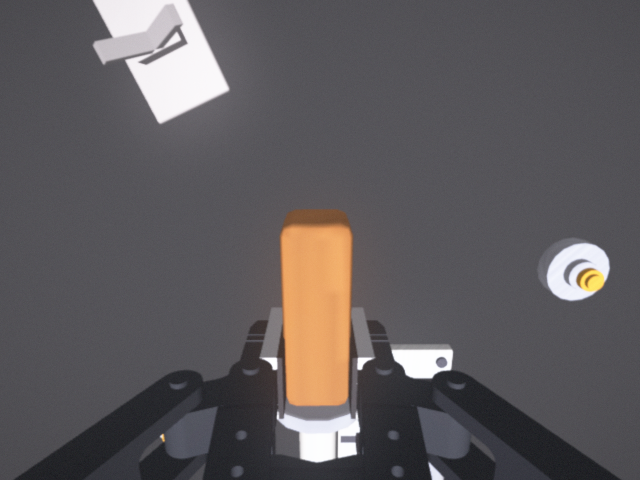

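The fingers hide the mouth; only the plate edge is visible, at (425,350). The rod is held straight. I'll shift sideways and forward to see the mouth past the fingers.

Call:
{"method": "send_rows", "body": {
  "travel": [
    [-0.1,-0.1,0.04],
    [-0.2,-0.16,0.08],
    [-0.2,-0.16,0.08],
    [-0.2,-0.16,0.08]
  ],
  "spin": [0,0,0,0],
  "grip": [-1,-1,-1,-1]
}}

```text
time_s: 4.58
ee_pos: [0.5208, 0.0604, 0.203]
ee_rot: [[0.214, 0.977, 0.001], [0.977, -0.214, 0.001], [0.001, 0.0, -1.0]]
wrist_force: [-0.1, 0.9, -1.7]
opening: 0.0209
grasp_force: 68.9
```

Run:
```python
from h import *
import json
o=arm.get_obs();c=imaging.get_calibration("wrist")
im=imaging.get_image("wrist")[:,:,::-1].copy();cv2.imwrite("pics/w3.png",im)
json.dump({k:np.array(v).tolist() for k,v in c.items()},open("w3.json","w"))
s=imaging.get_image("scene")[:,:,::-1].copy();cv2.imwrite("pics/s3.png",s)
w=cv2.resize(im[240:480,380:640],None,fx=2,fy=2); s=cv2.resize(s[175:255,205:290],(510,480),interpolation=cv2.INTER_CUBIC)
x=np.hstack([w,s[:,:280*1]]) 
x=np.hstack([w,cv2.resize(s,(280,264)) if 0 else s[:480,180:460]]);print(x.shape);cv2.imwrite("pics/c3.png",x)
print(o["time_s"],o["ee_pos"].round(4))
```

```text
(480, 800, 3)
4.575 [0.5208 0.0604 0.203 ]
```

View pics/c3.png

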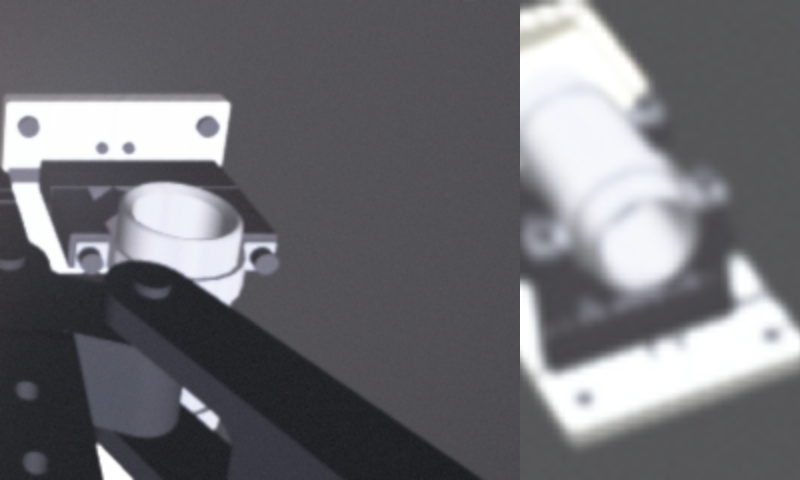

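In the left part (the wrist view) the mouth rim is an ellipse centred at full pixel (470,345) and the plate's end-edge midpoint is at (438,291). In the right part (the scene view) the mouth centre is at (256,216).

Run:
```python
from h import *
import json
c=json.load(open("w3.json"))
e1,d1=ray("wrist",(470.5,345.8),c); e2,d2=ray("scene",(256.3,216.2))
A=np.c_[d1,-d2];k=np.linalg.lstsq(A,e2-e1,rcond=None)[0];p,q=e1+d1*k[0],e2+d2*k[1]
print("tri",p.round(4),q.round(4))
w=lambda u,v,z:onz("wrist",(380+u/2,240+v/2),z,c)
a,b=w(6,103,.012),w(230,104,.012);print("edge",a.round(4),b.round(4),np.linalg.norm(a-b),((a+b)/2).round(4))
for z in(.067,.072,.077):
    l,r=w(118,211,z),w(244,211,z);print(z,w(181,211,z).round(4),np.linalg.norm(l-r).round(4))
dr=np.array([-.209,-.978]);m=(a+b)[:2]/2
for P in(p,q): print("plate xy",(P[:2]-m)@dr,(P[:2]-m)@np.array([.978,-.209]))
```

```text
tri [ 0.6155 -0.0485  0.0748] [ 0.6137 -0.0441  0.0713]
edge [ 0.5634 -0.0203  0.012 ] [ 0.6602 -0.042   0.012 ] 0.09922305785487973 [ 0.6118 -0.0311  0.012 ]
0.067 [ 0.6177 -0.0536  0.067 ] 0.0487
0.072 [ 0.6163 -0.0502  0.072 ] 0.0478
0.077 [ 0.6149 -0.0467  0.077 ] 0.047
plate xy 0.01623308550354732 0.0072427943419741715
plate xy 0.012308184145708584 0.004609257105002412
```

Call:
{"method": "send_rows", "body": {
  "travel": [
    [0.2,0.15,0],
    [0.4,0.274,0],
    [0.526,0.274,-0.2],
    [0.526,0.274,-0.4],
    [0.526,0.274,-0.585],
    [0.526,0.274,-0.585],
    [0.526,0.274,-0.585],
    [0.526,0.274,-0.585]
  ],
  "spin": [0,0,0,0,0,0,0,0],
  "grip": [-1,-1,-1,-1,-1,-1,-1,-1]
}}

```text
time_s: 5.68
ee_pos: [0.6539, 0.1274, 0.0591]
ee_rot: [[0.216, 0.976, 0.004], [0.976, -0.216, 0.001], [0.002, 0.004, -1.0]]
wrist_force: [0.5, -0.5, -1.8]
opening: 0.0208
grasp_force: 69.0
```

Run:
```python
from h import *
o=arm.get_obs()
t=imaging.get_image("top")[:,:,::-1].copy();s=imaging.get_image("scene")[:,:,::-1].copy()
cv2.imwrite("pics/t4.png",t);cv2.imwrite("pics/s4.png",s)
a=cv2.resize(t[150:270,330:460],(520,480),interpolation=cv2.INTER_CUBIC); b=cv2.resize(s[165:265,215:285],None,fx=4,fy=4.8,interpolation=cv2.INTER_CUBIC)
cv2.imwrite("pics/c4.png",np.hstack([a,b]))
p,R=o["ee_pos"],o["ee_rot"];tip=p-.152*R[:,0]-.0162*R[:,2]
print(o["time_s"],p.round(4),tip.round(4),R.round(3).tolist(),o["wrist_force"],proj("top",tip),proj("scene",tip))
```

```text
5.675 [0.6539 0.1274 0.0591] [ 0.621  -0.0211  0.0751] [[0.216, 0.976, 0.004], [0.976, -0.216, 0.001], [0.002, 0.004, -1.0]] [ 0.54127977 -0.52364057 -1.7850036 ] [382.89794881 195.88529986] [259.53015499 221.11067758]
```

View pics/c4.png

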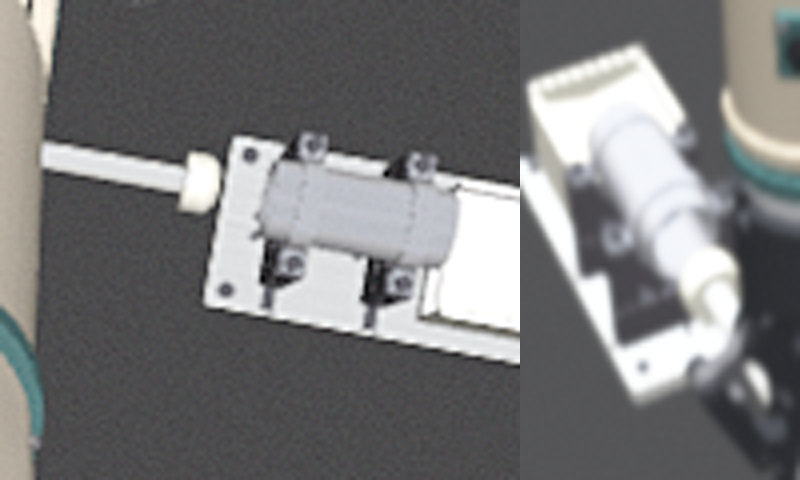

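In the top view the head front (384,196) sits about 3 mm to the +x side of the tube axis, whose mouth is at (397,200). I'll correct that, lower by 2.5 mm and advance 22 mm.

Call:
{"method": "send_rows", "body": {
  "travel": [
    [-0.012,0,-0.01],
    [-0.012,0,-0.01],
    [-0.02,-0.04,-0.01],
    [-0.031,-0.086,-0.01],
    [-0.031,-0.086,-0.01],
    [-0.031,-0.086,-0.01]
  ],
  "spin": [0,0,0,0,0,0],
  "grip": [-1,-1,-1,-1,-1,-1]
}}

```text
time_s: 6.52
ee_pos: [0.6444, 0.1055, 0.0541]
ee_rot: [[0.217, 0.976, 0.0], [0.976, -0.217, 0.0], [0.0, 0.0, -1.0]]
wrist_force: [0.2, 0.3, -1.0]
opening: 0.021
grasp_force: 69.0
```

Call:
{"method": "send_rows", "body": {
  "travel": [
    [-0.0017,-0.0078,0],
    [-0.0034,-0.0156,0],
    [-0.0051,-0.0234,0],
    [-0.0051,-0.0234,0]
  ],
  "spin": [0,0,0,0],
  "grip": [-1,-1,-1,-1]
}}

```text
time_s: 7.02
ee_pos: [0.643, 0.0994, 0.0541]
ee_rot: [[0.217, 0.976, -0.0], [0.976, -0.217, -0.0], [-0.0, 0.0, -1.0]]
wrist_force: [-1.0, -0.1, -1.1]
opening: 0.0209
grasp_force: 69.0
```

Call:
{"method": "send_rows", "body": {
  "travel": [
    [0.006,0,0.008],
    [0.006,0,0.008],
    [0.0043,-0.0078,0.008],
    [0.0026,-0.0156,0.008],
    [0.0026,-0.0156,0.008]
  ],
  "spin": [0,0,0,0,0],
  "grip": [-1,-1,-1,-1,-1]
}}

```text
time_s: 7.65
ee_pos: [0.6435, 0.0953, 0.0561]
ee_rot: [[0.217, 0.976, -0.0], [0.976, -0.217, -0.0], [-0.0, -0.0, -1.0]]
wrist_force: [-0.8, -0.3, -1.6]
opening: 0.0209
grasp_force: 69.0
```

Call:
{"method": "send_rows", "body": {
  "travel": [
    [-0.0017,-0.0078,0],
    [-0.0034,-0.0156,0],
    [-0.0034,-0.0156,0]
  ],
  "spin": [0,0,0],
  "grip": [-1,-1,-1]
}}

```text
time_s: 8.02
ee_pos: [0.6437, 0.0933, 0.0566]
ee_rot: [[0.215, 0.977, 0.002], [0.977, -0.215, 0.002], [0.002, 0.002, -1.0]]
wrist_force: [1.9, 4.4, 0.6]
opening: 0.021
grasp_force: 69.4
```

Call:
{"method": "send_rows", "body": {
  "travel": [
    [0.004,0,0.006],
    [0.004,0,0.006],
    [0.0023,-0.0078,0.006],
    [0.0023,-0.0078,0.006]
  ],
  "spin": [0,0,0,0],
  "grip": [-1,-1,-1,-1]
}}

```text
time_s: 8.52
ee_pos: [0.6433, 0.0885, 0.0575]
ee_rot: [[0.217, 0.976, -0.0], [0.976, -0.217, -0.001], [-0.001, 0.0, -1.0]]
wrist_force: [1.2, -1.1, -0.9]
opening: 0.0211
grasp_force: 69.2
```

Call:
{"method": "send_rows", "body": {
  "travel": [
    [-0.0017,-0.0078,0],
    [-0.0034,-0.0156,0],
    [-0.0051,-0.0234,0],
    [-0.0051,-0.0234,0]
  ],
  "spin": [0,0,0,0],
  "grip": [-1,-1,-1,-1]
}}

```text
time_s: 9.02
ee_pos: [0.6422, 0.0836, 0.0576]
ee_rot: [[0.217, 0.976, 0.0], [0.976, -0.217, -0.0], [-0.0, 0.0, -1.0]]
wrist_force: [2.9, -1.0, -1.4]
opening: 0.0209
grasp_force: 69.3
```

Call:
{"method": "send_rows", "body": {
  "travel": [
    [0.004,0,0],
    [0.0023,-0.0078,0],
    [0.0006,-0.0156,0],
    [-0.0011,-0.0234,0],
    [-0.0011,-0.0234,0]
  ],
  "spin": [0,0,0,0,0],
  "grip": [-1,-1,-1,-1,-1]
}}

```text
time_s: 9.65
ee_pos: [0.6415, 0.0778, 0.0575]
ee_rot: [[0.217, 0.976, -0.001], [0.976, -0.217, -0.0], [-0.0, -0.001, -1.0]]
wrist_force: [0.5, 0.5, -1.4]
opening: 0.0206
grasp_force: 69.1
```

Call:
{"method": "send_rows", "body": {
  "travel": [
    [-0.0017,-0.0078,0],
    [-0.0034,-0.0156,0],
    [-0.0051,-0.0234,0],
    [-0.0068,-0.0312,0],
    [-0.0085,-0.039,0],
    [-0.0085,-0.039,0]
  ],
  "spin": [0,0,0,0,0,0],
  "grip": [-1,-1,-1,-1,-1,-1]
}}

```text
time_s: 10.4
ee_pos: [0.6396, 0.0681, 0.0576]
ee_rot: [[0.217, 0.976, -0.0], [0.976, -0.217, -0.0], [-0.0, 0.0, -1.0]]
wrist_force: [-0.1, -1.1, -1.2]
opening: 0.0212
grasp_force: 69.1
```

Call:
{"method": "send_rows", "body": {
  "travel": [
    [-0.0017,-0.0078,0],
    [-0.0034,-0.0156,0],
    [-0.0051,-0.0234,0],
    [-0.0068,-0.0312,0],
    [-0.0085,-0.039,0],
    [-0.0085,-0.039,0]
  ],
  "spin": [0,0,0,0,0,0],
  "grip": [-1,-1,-1,-1,-1,-1]
}}

```text
time_s: 11.15
ee_pos: [0.6383, 0.063, 0.058]
ee_rot: [[0.214, 0.977, 0.001], [0.977, -0.214, 0.005], [0.005, 0.0, -1.0]]
wrist_force: [1.5, 8.0, -0.3]
opening: 0.0211
grasp_force: 69.2
```

Call:
{"method": "send_rows", "body": {
  "travel": [
    [-0.001,-0.004,0],
    [-0.002,-0.008,0],
    [-0.003,-0.012,0],
    [-0.003,-0.016,0],
    [-0.004,-0.02,0],
    [-0.005,-0.024,0]
  ],
  "spin": [0,0,0,0,0,0],
  "grip": [-1,-1,-1,-1,-1,-1]
}}

```text
time_s: 11.9
ee_pos: [0.637, 0.0576, 0.058]
ee_rot: [[0.214, 0.977, 0.001], [0.977, -0.214, 0.006], [0.006, 0.0, -1.0]]
wrist_force: [0.5, 8.8, -0.5]
opening: 0.0209
grasp_force: 69.2
```

Call:
{"method": "send_rows", "body": {
  "travel": [
    [-0.001,-0.005,0],
    [-0.002,-0.01,0],
    [-0.003,-0.015,0],
    [-0.004,-0.02,0],
    [-0.0055,-0.025,0],
    [-0.0065,-0.03,0],
    [-0.0075,-0.035,0],
    [-0.0085,-0.04,0],
    [-0.01,-0.045,0],
    [-0.011,-0.05,0],
    [-0.012,-0.055,0],
    [-0.013,-0.06,0]
  ],
  "spin": [0,0,0,0,0,0,0,0,0,0,0,0],
  "grip": [-1,-1,-1,-1,-1,-1,-1,-1,-1,-1,-1,-1]
}}

```text
time_s: 13.4
ee_pos: [0.6338, 0.0426, 0.0579]
ee_rot: [[0.214, 0.977, 0.001], [0.977, -0.214, 0.006], [0.006, -0.0, -1.0]]
wrist_force: [0.8, 8.5, -0.1]
opening: 0.0209
grasp_force: 69.2
```

Call:
{"method": "send_rows", "body": {
  "travel": [
    [-0.001,-0.005,0],
    [-0.002,-0.01,0],
    [-0.003,-0.015,0],
    [-0.004,-0.02,0],
    [-0.0055,-0.025,0],
    [-0.0065,-0.03,0],
    [-0.0075,-0.035,0],
    [-0.0085,-0.04,0],
    [-0.01,-0.045,0],
    [-0.011,-0.05,0],
    [-0.012,-0.055,0],
    [-0.013,-0.06,0]
  ],
  "spin": [0,0,0,0,0,0,0,0,0,0,0,0],
  "grip": [-1,-1,-1,-1,-1,-1,-1,-1,-1,-1,-1,-1]
}}

```text
time_s: 14.9
ee_pos: [0.6305, 0.0276, 0.0579]
ee_rot: [[0.214, 0.977, 0.001], [0.977, -0.214, 0.006], [0.006, -0.0, -1.0]]
wrist_force: [1.4, 9.4, -0.5]
opening: 0.0211
grasp_force: 69.3
```

Call:
{"method": "send_rows", "body": {
  "travel": [
    [-0.001,-0.005,0],
    [-0.002,-0.01,0],
    [-0.003,-0.015,0],
    [-0.004,-0.02,0],
    [-0.0055,-0.025,0],
    [-0.0065,-0.03,0],
    [-0.0075,-0.035,0],
    [-0.0085,-0.04,0],
    [-0.01,-0.045,0],
    [-0.011,-0.05,0],
    [-0.012,-0.055,0],
    [-0.013,-0.06,0]
  ],
  "spin": [0,0,0,0,0,0,0,0,0,0,0,0],
  "grip": [-1,-1,-1,-1,-1,-1,-1,-1,-1,-1,-1,-1]
}}

```text
time_s: 16.4
ee_pos: [0.6272, 0.0123, 0.0579]
ee_rot: [[0.214, 0.977, 0.001], [0.977, -0.214, 0.005], [0.005, -0.0, -1.0]]
wrist_force: [0.8, 7.9, 0.7]
opening: 0.0208
grasp_force: 69.3
```

Call:
{"method": "send_rows", "body": {
  "travel": [
    [-0.001,-0.005,0],
    [-0.002,-0.01,0],
    [-0.003,-0.015,0],
    [-0.004,-0.02,0],
    [-0.0055,-0.025,0],
    [-0.0065,-0.03,0],
    [-0.0075,-0.035,0],
    [-0.0085,-0.04,0]
  ],
  "spin": [0,0,0,0,0,0,0,0],
  "grip": [-1,-1,-1,-1,-1,-1,-1,-1]
}}

```text
time_s: 17.4
ee_pos: [0.6244, -0.0024, 0.0576]
ee_rot: [[0.216, 0.976, 0.0], [0.976, -0.216, 0.0], [0.0, 0.0, -1.0]]
wrist_force: [0.4, 1.7, -1.5]
opening: 0.0213
grasp_force: 69.2
```

Run:
```python
from h import *
t=imaging.get_image("top")[:,:,::-1].copy();s=imaging.get_image("scene")[:,:,::-1].copy()
a=cv2.resize(t[170:250,380:480],(500,400),interpolation=cv2.INTER_CUBIC); b=cv2.resize(s[165:245,205:265],(300,400),interpolation=cv2.INTER_CUBIC)
cv2.imwrite("pics/c5.png",np.hstack([a,b]))
```

```text
(no output)
```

View pics/c5.png

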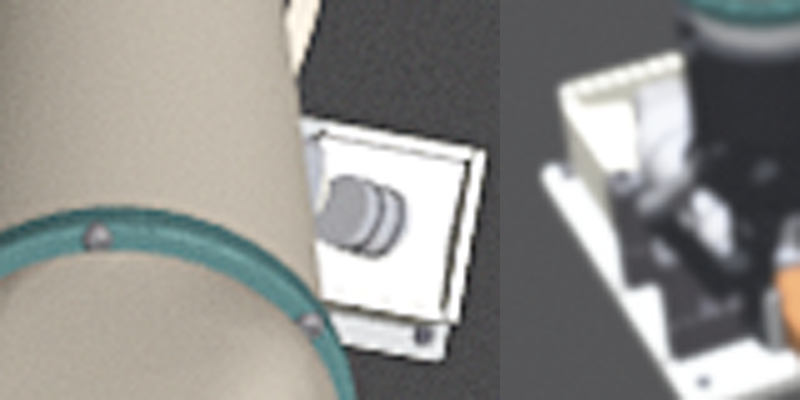

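The piston lies tilted in the trough at crop (365,215), near the tube end. I'll push a few mm further so it clears fully, then withdraw.

Call:
{"method": "send_rows", "body": {
  "travel": [
    [-0.001,-0.005,0],
    [-0.002,-0.01,0],
    [-0.003,-0.015,0],
    [-0.004,-0.02,0],
    [-0.005,-0.024,0],
    [-0.005,-0.024,0]
  ],
  "spin": [0,0,0,0,0,0],
  "grip": [-1,-1,-1,-1,-1,-1]
}}

```text
time_s: 18.25
ee_pos: [0.6231, -0.0085, 0.0575]
ee_rot: [[0.217, 0.976, -0.0], [0.976, -0.217, -0.0], [-0.0, -0.0, -1.0]]
wrist_force: [-0.1, 0.9, -1.0]
opening: 0.021
grasp_force: 69.2
```

Call:
{"method": "send_rows", "body": {
  "travel": [
    [0.009,0.04,0],
    [0.018,0.08,0],
    [0.035,0.16,0],
    [0.053,0.24,0],
    [0.053,0.24,0]
  ],
  "spin": [0,0,0,0,0],
  "grip": [-1,-1,-1,-1,-1]
}}

```text
time_s: 18.88
ee_pos: [0.6369, 0.056, 0.0575]
ee_rot: [[0.211, 0.977, 0.001], [0.977, -0.211, 0.002], [0.002, 0.0, -1.0]]
wrist_force: [0.1, 0.9, 0.1]
opening: 0.0208
grasp_force: 69.2
```

Call:
{"method": "send_rows", "body": {
  "travel": [
    [0.018,0.08,0],
    [0.035,0.16,0],
    [0.053,0.24,0],
    [0.074,0.336,0],
    [0.074,0.336,0.1],
    [0.074,0.336,0.2],
    [0.074,0.336,0.2]
  ],
  "spin": [0,0,0,0,0,0,0],
  "grip": [-1,-1,-1,-1,-1,-1,-1]
}}

```text
time_s: 19.75
ee_pos: [0.6567, 0.1371, 0.1095]
ee_rot: [[0.215, 0.977, 0.004], [0.977, -0.215, 0.001], [0.002, 0.004, -1.0]]
wrist_force: [0.0, -0.4, -1.7]
opening: 0.021
grasp_force: 69.1
```

Run:
```python
from h import *
o=arm.get_obs();p=o["ee_pos"];print(o["time_s"],p.round(4),o["ee_rot"].round(3).tolist(),o["wrist_force"].round(1))
t=imaging.get_image("top")[:,:,::-1].copy();s=imaging.get_image("scene")[:,:,::-1].copy()
a=cv2.resize(t[170:250,380:480],(500,400),interpolation=cv2.INTER_CUBIC); b=cv2.resize(s[165:245,205:265],(300,400),interpolation=cv2.INTER_CUBIC)
cv2.imwrite("pics/c6.png",np.hstack([a,b]))
```

```text
19.75 [0.6567 0.1371 0.1095] [[0.215, 0.977, 0.004], [0.977, -0.215, 0.001], [0.002, 0.004, -1.0]] [ 0.  -0.4 -1.7]
```

View pics/c6.png

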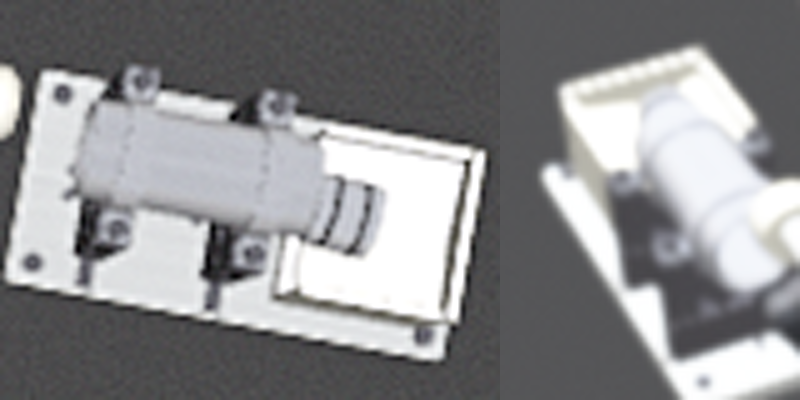

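The piston lies in the trough at crop (350,215) with its seal rings visible, and the rod is out. Next the rod goes back to its rest.

Call:
{"method": "send_rows", "body": {
  "travel": [
    [-0.1,0.2,0],
    [-0.25,0.4,0],
    [-0.4,0.6,0],
    [-0.6,0.75,0],
    [-0.742,0.827,0],
    [-0.742,0.827,0],
    [-0.742,0.827,0],
    [-0.742,0.827,0],
    [-0.742,0.827,0]
  ],
  "spin": [0.1,0.2,0.3,0.4,0.52,0.52,0.52,0.52,0.52],
  "grip": [-1,-1,-1,-1,-1,-1,-1,-1,-1]
}}

```text
time_s: 20.98
ee_pos: [0.4704, 0.3415, 0.1074]
ee_rot: [[-0.187, 0.982, 0.0], [0.982, 0.187, -0.0], [-0.001, 0.0, -1.0]]
wrist_force: [0.7, 0.1, -1.8]
opening: 0.0208
grasp_force: 69.2
```

Run:
```python
from h import *
o=arm.get_obs();p=o["ee_pos"];print(o["time_s"],p.round(4),o["ee_rot"].round(3).tolist())
m=np.array([.6118,-.0311]);d=np.array([-.209,-.978])
for u,z in((456,.067),(443.2,.084)): print(((onz("top",(u,213),z)[:2]-m)@d).round(4))
for u in(404,397): print("tube near",((onz("top",(u,201),.072)[:2]-m)@d).round(4))
for u in(443,445): print("tube far top rim",((onz("top",(u,205),.09)[:2]-m)@d).round(4))
im=imaging.get_image("wrist")[:,:,::-1];cv2.imwrite("pics/w7.png",im)
```

```text
20.975 [0.4704 0.3415 0.1074] [[-0.187, 0.982, 0.0], [0.982, 0.187, -0.0], [-0.001, 0.0, -1.0]]
0.1533
0.1213
tube near 0.0359
tube near 0.0209
tube far top rim 0.1165
tube far top rim 0.1208
```

View pics/w7.png

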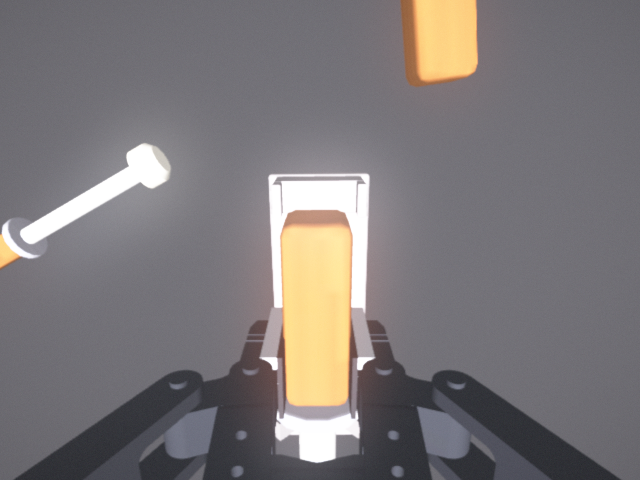

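The rod is unslipped in the grip and centred over the rest slab at (319,240). I'll lower and release.

Call:
{"method": "send_rows", "body": {
  "travel": [
    [0.003,0.01,-0.15],
    [0.003,0.01,-0.25],
    [0.003,0.01,-0.3],
    [0.003,0.01,-0.32],
    [0.003,0.01,-0.332],
    [0.003,0.01,-0.332],
    [0.003,0.01,-0.332]
  ],
  "spin": [0,0,0,0,0,0,0],
  "grip": [-1,-1,-1,-1,-1,-1,-1]
}}

```text
time_s: 21.9
ee_pos: [0.4705, 0.3453, 0.0252]
ee_rot: [[-0.189, 0.982, 0.001], [0.982, 0.189, 0.001], [0.001, 0.001, -1.0]]
wrist_force: [-0.1, 0.2, -2.0]
opening: 0.0208
grasp_force: 69.2
```

Call:
{"method": "send_rows", "body": {
  "travel": [
    [0,0,-0.006],
    [0,0,-0.006],
    [0,0,-0.006],
    [0,0,-0.006],
    [0,0,-0.006],
    [0,0,-0.006],
    [0,0,-0.006],
    [0,0,-0.006],
    [0,0,-0.006]
  ],
  "spin": [0,0,0,0,0,0,0,0,0],
  "grip": [-1,-1,0,0.6,1,1,1,1,1]
}}

```text
time_s: 23.02
ee_pos: [0.4702, 0.3449, 0.023]
ee_rot: [[-0.189, 0.982, 0.0], [0.982, 0.189, 0.0], [-0.0, 0.0, -1.0]]
wrist_force: [-0.4, -0.1, -0.9]
opening: 0.085
grasp_force: 0.0
```

Call:
{"method": "send_rows", "body": {
  "travel": [
    [0,0,0.1],
    [0,0,0.3],
    [0,0,0.47],
    [0,0,0.47],
    [0,0,0.47]
  ],
  "spin": [0,0,0,0,0],
  "grip": [1,1,1,1,1]
}}

```text
time_s: 23.65
ee_pos: [0.4696, 0.3449, 0.1402]
ee_rot: [[-0.189, 0.982, -0.001], [0.982, 0.189, -0.0], [0.0, -0.001, -1.0]]
wrist_force: [-0.5, -0.4, -0.5]
opening: 0.0853
grasp_force: 0.0
```

Run:
```python
from h import *
o=arm.get_obs();print(o["time_s"],o["ee_pos"].round(4),o["opening"])
c=imaging.get_calibration("wrist")
im=imaging.get_image("wrist")[:,:,::-1].copy();t=imaging.get_image("top")[:,:,::-1].copy()
m=cv2.inRange(cv2.cvtColor(im,cv2.COLOR_BGR2HSV),(5,110,80),(20,255,255))
for k in cv2.findContours(m,0,2)[0]:
    if cv2.contourArea(k)>300:
        b=cv2.boxPoints(cv2.minAreaRect(k));print([onz("wrist",p,.053,c)[:2].round(4).tolist() for p in b])
a=cv2.resize(t[170:250,380:480],(400,320),interpolation=cv2.INTER_CUBIC)
x=np.zeros((480,800,3),np.uint8);x[:,:400]=im[:,120:520];x[:320,400:]=a;cv2.imwrite("pics/c8.png",x)
```

```text
23.65 [0.4696 0.3449 0.1402] 0.08527313786555951
[[0.2797, 0.3097], [0.31, 0.3341], [0.3173, 0.3216], [0.2867, 0.2964]]
[[0.4509, 0.393], [0.4704, 0.3968], [0.4834, 0.3345], [0.4621, 0.3304]]
[[0.4792, 0.4816], [0.5094, 0.4884], [0.524, 0.4465], [0.4917, 0.4391]]
```

```bash
python3 -c "
from station import arm
print(arm.job_done())"
```

```text
the job is handed in; nothing more can be done
None
```

The job is handed in: by my measurements the piston lies in the catch trough and the rod is back on its rest within about 2 mm of where it lay, after roughly 24 s and no more than about 9.5 N pushing in the wrist readings; the judge's verdict was not shown.

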